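Aim the phone mount, snap its head onto the stud and hold it down

ROBOT

A 7-joint arm with a two-finger parallel gripper is mounted at the origin on the work surface. World frame = base frame: x ahead of the robot, y to its left, z up, the work surface at z = 0. Lengths are in m, angles in rad, forces in N, time in s.
With the tool pointing down it reaches from about 0.4 to 0.85 m from the base axis. Payload 10.4 kg.
Tool frame: the origin (TCP) lies midway between the tips of the shut fingers; the grasp point (between the pads) lies 19 mm behind it; z points along the fingers, x is the direction in which the jaws open and shut, and the axes are right-handed (so a half turn about z gives the same grasp; the last joint's range is limited). The gripper opens to 85 mm and grips with 20 to 120 N. Pads are 22 mm wide; open, the fingers measure 114 mm over their backs; the gripper's body (76 mm by 85 mm) begins 54 mm behind the grasp point. The pads swing forward as they close: fully open they stand 13 mm farther back than shut.
Start: joints at [1.218, 0.332, -0.065, 1.46, 0.022, 1.35, -0.088], TCP at [0.202, -0.591, 0.231] pointing down, gripper open.
Joint ranges: [-2.6, 2.6], [-0.5, 2.12], [-1.47, 1.34], [0.16, 2.42], [-1.27, 4.41], [0.06, 2.06], [-2.6, 2.6]. Speed limits (rad/s): [2.22, 2.22, 2.79, 2.79, 3.14, 3.14, 3.14].

INTERFACE

Orientations are given as a unit quaternion [x, y, z, w].
In Python, from workcell import manip, cams gives the robot as it stands.
- The arm moves only by the tool move_arm, never from a script. Its argument "moves" is a list of rows, each a list of 7 numbers: the turn, a rotation vector about the tool's x, y, z in degrees, then the shift along the tool's x, y, z in m, then the finger opening in m, from 0 to 0.0854. A call has 1 to 10 rows; each row is the pose to reach, as a shift and turn from the pose commanded when the call began, along the tool's axes at that moment; what a row does not reach only later rows make up. A row lasts 1/10 s, in which the tool goes at most 50 mm and 8.59 degrees, less where a joint would pass 70% of its speed; a pose out of reach is approached as far as the arm can. A call with a gripper value outside its range is refused whole. The fingers move at their own pace and stop on an object; "grip_force" is the grip in N (left out, the last holds). Time passes only in rows, so rows that repeat a pose let the fingers close. It gives the time, the measured TCP pose, the force and the opening at its end, in the units of the state.
- manip.get_obs(): the state, without advancing time (a new reading comes with each control period).
- cams.camera(name): name is "scene" or "top" or "wrist"; returns the picture (480x640x3 uint8, red, green, blue); there is no depth.
- cams.camera_params(name): a dict with "fx", "fy", "cx", "cy" (pixels), "xyz" and "rotation" of the camera in the world. Camera axes: x right, y up, looking along -z (the intrinsics and any distortion apply to the point x, -y, -z); pixel columns grow to the right and rows downward; lengths in m; the calibration is good to about 2 mm. The wrist camera is an equidistant fisheye: a pixel r from the principal point sees the ray r / f radians off the axis. A picture is of the moment at which its call begins: read the wrist's pose just before it. camera_params takes no time and is no camera call; for the wrist camera it gives the pose at the moment of the call.
- manip.hand_in(): hands the job in, once; it reports no verdict.
The state is a dict: "clock": time; "joint_pos": joint angles; "joint_velocities": joint speeds; "tau": joint torques, N m; "position": TCP position; "ee_rot": TCP orientation; "ft_force": force on the tool from outside, world axes, zero at the start; "torque": the same for the moment, N m; "grip_width": opening from 0.0 (shut) to 1.0 (fully open).
Only numpy, scipy, OpenCV 4.12 (cv2) and the standard library are available. Lean on these libraries where they do the work, as an engineer would, in place of code of your own. Each camera call takes 0.05 s, during which the arm holds its last target. There are 200 camera calls.

TASK

Set up the phone mount on the desk: turn its aiming knob until the pointer on the turntable lines up with the index pin on the base, without pushing the turntable, its pointer or the pin directly. Then pick up the loose phone head, press it squarely onto the tilted ball stud until it snaps on, and go on pressing so that the stud is pushed most of the way down against its spring. Finish while still holding the head pressed down like that, with the pointer still on the pin and the mug, mouse and phone left alone.

Things in the scene. Friction and masses are not known exactly. Their poses are not given: they have to be found in the camera images.
- aim_knob_grip (a point): Aiming knob: a black bar grip, 42 mm long, 14 mm wide and 32 mm tall, standing on a 44 mm round skirt at one end of the mount's base. The point lies on the knob's vertical axis, 7 mm below the top of the bar (72 mm above the desk); the skirt begins 30 mm below the top of the bar. Its x axis runs along the bar, z is up.
- aim_knob (a joint): Turn of the aiming knob in rad, 0 at the start, growing as it is turned clockwise seen from above, stop at 2.7. It is geared to the turntable: 1 rad clockwise on the knob turns the turntable 0.35 rad counter-clockwise (seen from above). It turns stiffly (about 0.08 N m) and stays where it is left.
- turret_hub (a point): Centre of the turntable's top (an aluminium disc 84 mm across, its top 34 mm above the desk), on its vertical turning axis, 110 mm from the knob's axis. A tilted aluminium post 26 mm across rises from it and carries the stud; the post's axis leans 0.38 rad (22 degrees) from vertical, away from the pointer, and turns with the turntable.
- turret: The whole turntable with pointer, post and stud; origin on its turning axis, 20 mm above the desk; x axis along the pointer, z up. Only the loose head may touch it, not the robot.
- pointer_tip (a point): Tip of the small steel pointer, 8 mm wide, that sticks out from the rim of the turntable, 60 mm from the hub and 34 mm above the desk. Its x axis points outward along the pointer, z is up. At the start the pointer stands clockwise of the pin.
- index_pin (a point): Top of the index pin: a thin steel pin, 6 mm across and 20 mm tall, standing on the base 66 mm from the hub, just outside the circle of the pointer's tip. Its x axis points outward from the hub, z is up. It sits at a different angle each time, 0.25 to 0.7 rad counter-clockwise of the pointer, and is not to be moved; pointer and pin line up when hub, pointer tip and pin lie on one line.
- stud_ball (a point): Centre of the polished steel ball, 14 mm across, at the end of the tilted stud. Its z axis points out along the stud (0.38 rad from vertical). Below it: a neck 8 mm across, then a flat collar 30 mm across whose face lies 10.5 mm below the ball's centre along the stud; the post's end lies 10 mm below the collar's underside. The ball's centre is about 103 mm above the desk. The top of the stud is free all round.
- stud (a joint): How far the stud is pushed down into its post along its own axis, in m: 0 free, 0.008 at the stop. Spring: about 8 N to start it moving, 12 N at the stop.
- head_mid (a point): Loose magnetic phone head, standing upright on the desk: a black square block 36 x 36 mm, 44 mm tall, with a round aluminium pad 35 mm across and 6 mm thick on its top (50 mm in all), 130 g. The point is the centre, 25 mm above its underside; z is the block's axis, up; x and y are square to its sides.
- head_seat (a point): Point on the axis of the square socket (17 mm wide, 18.5 mm deep) in the head's underside, 10.5 mm above the underside. Four sprung jaws near the mouth snap over the ball at 8 to 11 N; the stud may give a few mm first and jump back. The point coincides with the ball's centre once the head has snapped fully home and its underside lies flat on the stud's collar. z along the head's axis.
- mount: The mount's base, a dark steel plate 150 x 240 mm and 20 mm thick, fixed to the desk; origin on the desk. In its frame the knob's axis is at y = -60 mm and the turntable's axis at y = +50 mm, both at x = 0.
- mug: Bystander: empty glass mug, 84 mm across, 75 mm tall, origin under its centre.
- mouse: Bystander: black computer mouse, 105 x 60 x 36 mm, origin under its centre.
- phone: Bystander: phone lying flat, 150 x 72 x 9 mm, origin under its centre.

How it is judged:
By the outcome, as a careful person would: the job done as asked, in the order asked, and still so for the second after the job is handed in, while the arm keeps its last pose, push and grip.
It also fails if it takes over 58 s, if anything falls off the work surface, if the arm or the gripper's body presses on something with over 40 N, if the wrist force passes 120 N, or if a joint passes its speed limit or range.

## Working session

There is one attempt and no reset: what is moved stays moved. The work goes in short steps, Python scripts to look and compute and a tool call to move; the robot and the scene stay as the last step left them, time stands still between calls to the robot, and variables do not carry over. Pictures are saved under pics/ and viewed, about 8 in all and at most 12, crops included, and the job is handed in when it is done.

Besides the shell and the picture viewer there is one more tool, called by a JSON object that holds its "name" and its "arguments", one argument or row to a line. move_arm: Moves the arm, as the interface text tells. Its arguments: {"type":"object","properties":{"moves":{"type":"array","items":{"type":"array","items":{"type":"number"}}},"grip_force":{"type":"number"}},"required":["moves"]}

```bash
mkdir -p pics; ls
python3 - <<'E'
from workcell import manip, cams
import cv2
o=manip.get_obs(); print({k:o[k] for k in('clock','position','ee_rot','ft_force','grip_width')})
for n in('scene','top'):
    p=cams.camera_params(n); print(n,p)
    cv2.imwrite(f'pics/{n}0.png',cams.camera(n)[:,:,::-1])
print(cams.camera_params('wrist'))
E
```

```text
pics
{'clock': 0.0, 'position': array([ 0.20229526, -0.59095735,  0.2305061 ]), 'ee_rot': array([ 8.13596247e-01, -5.81429815e-01, -6.00293412e-04, -3.95635950e-04]), 'ft_force': array([ 0.52094707, -0.5452141 , -0.11015213]), 'grip_width': 0.9982851381218919}
scene {'fx': 540.1824405082866, 'fy': 540.1824405082866, 'cx': 312.7010804786866, 'cy': 232.96876567335215, 'xyz': array([ 1.01789756, -0.71543762,  0.64276785]), 'rotation': array([0.46912045, 0.11564212, 0.21691972, 0.84823271])}
top {'fx': 441.5551284208668, 'fy': 441.5551284208668, 'cx': 320.36778209408163, 'cy': 236.70169873036966, 'xyz': array([0.51456697, 0.08118454, 1.20439993]), 'rotation': array([-0.02959717,  0.04092415,  0.71497836, -0.69731999])}
{'fx': 371.64829954431775, 'fy': 371.64829954431775, 'cx': 318.74345064195626, 'cy': 239.17627001597785, 'xyz': array([ 0.27205832, -0.56753766,  0.37204503]), 'rotation': array([-0.11904106,  0.08561111, -0.57505187,  0.80486975])}
```

View pics/top0.png

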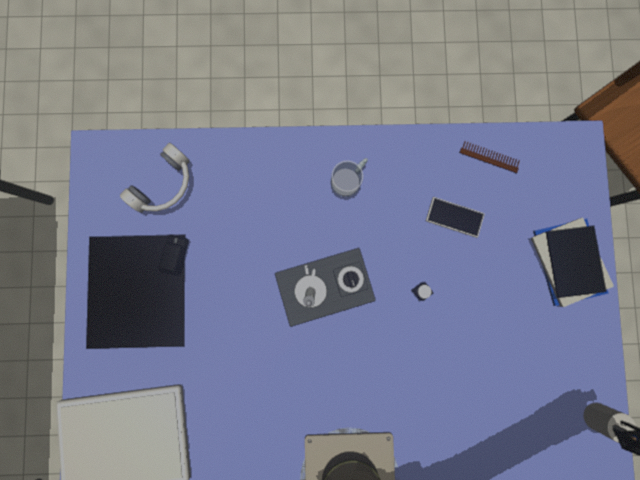

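View pics/scene0.png

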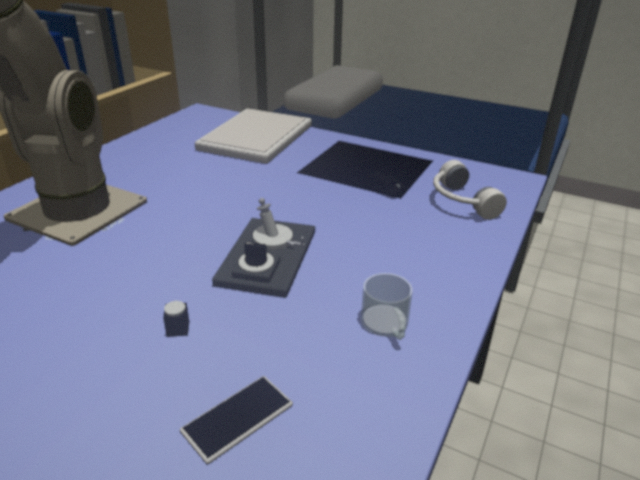

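Top view: mount around (325,287), hub ~(311,291), pointer/pin near (308,270), knob (349,279), head (423,291), phone (455,216), mug (346,178). I'll enlarge the mount and the head.

```bash
cat > h.py <<'E'
import numpy as np, cv2
from scipy.spatial.transform import Rotation as R
from workcell import manip, cams
def proj(p,P):
    q=R.from_quat(p['rotation']).inv().apply(np.atleast_2d(P)-p['xyz'])
    return np.c_[p['cx']+p['fx']*q[:,0]/-q[:,2], p['cy']-p['fy']*q[:,1]/-q[:,2]]
def projw(p,P):
    q=R.from_quat(p['rotation']).inv().apply(np.atleast_2d(P)-p['xyz'])
    v=q*[1,-1,-1]; s=np.hypot(v[:,0],v[:,1]); th=np.arctan2(s,v[:,2])
    return np.c_[p['cx']+p['fx']*th*v[:,0]/s, p['cy']+p['fy']*th*v[:,1]/s]
def ray(p,uv,fish=False):
    a=(np.atleast_2d(uv)-[p['cx'],p['cy']])/p['fx']
    if fish:
        r=np.hypot(a[:,0],a[:,1])+1e-12; v=np.c_[a*(np.sin(r)/r)[:,None],np.cos(r)]
    else: v=np.c_[a,np.ones(len(a))]
    return R.from_quat(p['rotation']).apply(v*[1,-1,-1])
def atz(p,uv,z,fish=False):
    d=ray(p,uv,fish); return p['xyz']+d*((z-p['xyz'][2])/d[:,2])[:,None]
E
python3 - <<'E'
from h import *
t=cv2.imread('pics/top0.png')
a=cv2.resize(t[240:335,265:385],None,fx=5,fy=5,interpolation=cv2.INTER_CUBIC)
b=cv2.resize(t[265:315,400:445],None,fx=4,fy=4,interpolation=cv2.INTER_CUBIC)
out=np.zeros((475,800,3),np.uint8); out[:,:600]=a; out[:200,605:785]=b
cv2.imwrite('pics/crop0.png',out)
p=cams.camera_params('top')
print(atz(p,[[276,270],[360,249],[375,300],[290,325]],.02))
print('hub',atz(p,[[311,291]],.034),'knob',atz(p,[[350,278]],.072),'head',atz(p,[[424.5,291.5]],.05))
print('tcp',R.from_quat(manip.get_obs()['ee_rot']).as_matrix())
E
```

```text
[[ 0.54638641  0.18148397  0.02      ]
 [ 0.59704369 -0.04516186  0.02      ]
 [ 0.46003363 -0.08042362  0.02      ]
 [ 0.40060387  0.14685873  0.02      ]]
hub [[0.48857086 0.08923777 0.034     ]] knob [[ 0.51979869 -0.01144416  0.072     ]] head [[ 0.47992861 -0.20629092  0.05      ]]
tcp [[ 3.23945961e-01 -9.46075480e-01 -4.48258257e-04]
 [-9.46074762e-01 -3.23946268e-01  1.16583970e-03]
 [-1.24818394e-03  4.64167625e-05 -9.99999220e-01]]
```

View pics/crop0.png

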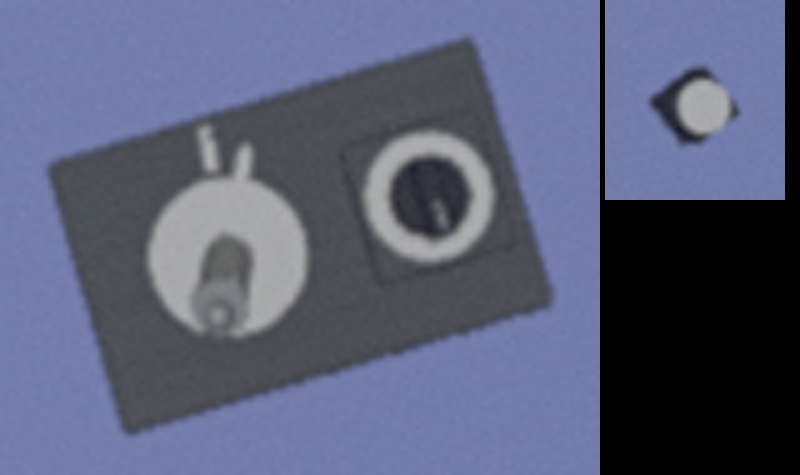

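Crop (5×, offset 265,240): disc centre ~(228,257), pointer ~(245,162), pin just left (CCW) of it at ~(207,148), knob ~(430,196) on a bright dial with a white mark near (442,213); the head is rotated ~45° in the image. I'll move above the knob for a close look, winding the wrist counter‑clockwise to keep range for clockwise turning.

{"name": "move_arm", "arguments": {
  "moves": [
    [0,0,-84,-0.45,-0.48,0,0.085],
    [0,0,-84,-0.45,-0.48,0,0.085],
    [0,0,-84,-0.45,-0.48,0,0.085],
    [0,0,-84,-0.45,-0.48,0,0.085],
    [0,0,-84,-0.45,-0.48,0,0.085],
    [0,0,-84,-0.45,-0.48,0,0.085],
    [0,0,-84,-0.45,-0.48,0,0.085],
    [0,0,-84,-0.45,-0.48,0,0.085],
    [0,0,-84,-0.45,-0.48,0,0.085],
    [0,0,-84,-0.45,-0.48,0,0.085]
  ]
}}

```text
clock: 1.1
position: [0.4372, -0.1477, 0.2313]
ee_rot: [0.993, 0.115, 0.0, 0.0]
ft_force: [1.5, -0.9, 0.8]
grip_width: 0.994
```

```bash
cat > st.py <<'E'
from h import *
o=manip.get_obs()
print('t',round(o['clock'],2),'p',o['position'].round(4),'f',o['ft_force'].round(2),'w',round(o['grip_width'],3))
print('j',o['joint_pos'].round(3)); print(R.from_quat(o['ee_rot']).as_matrix().round(4))
E
python3 st.py
```

```text
t 1.1 p [ 0.4372 -0.1477  0.2313] f [ 1.54 -0.94  0.76] w 0.994
j [ 7.990e-01 -2.000e-03 -5.640e-01  1.846e+00 -1.000e-03  1.297e+00
  4.650e-01]
[[ 9.735e-01  2.288e-01  1.000e-04]
 [ 2.288e-01 -9.735e-01 -5.000e-04]
 [-0.000e+00  5.000e-04 -1.000e+00]]
```

{"name": "move_arm", "arguments": {
  "moves": [
    [0,0,-85,0.103,-0.118,0,0.085],
    [0,0,-85,0.103,-0.118,0,0.085],
    [0,0,-85,0.103,-0.118,0,0.085],
    [0,0,-85,0.103,-0.118,0,0.085],
    [0,0,-85,0.103,-0.118,0,0.085],
    [0,0,-85,0.103,-0.118,0,0.085],
    [0,0,-85,0.103,-0.118,0,0.085],
    [0,0,-85,0.103,-0.118,0,0.085],
    [0,0,-85,0.103,-0.118,0,0.085],
    [0,0,-85,0.103,-0.118,0,0.085]
  ]
}}

```text
clock: 2.1
position: [0.5106, -0.0117, 0.231]
ee_rot: [0.654, 0.756, -0.0, -0.0]
ft_force: [0.3, 0.4, 0.1]
grip_width: 0.994
```

```bash
python3 st.py
python3 - <<'E'
from h import *
import json
p=cams.camera_params('wrist'); im=cams.camera('wrist')[:,:,::-1]
json.dump({k:np.asarray(v).tolist() for k,v in p.items()},open('w1.json','w'))
cv2.imwrite('pics/w1.png',im)
E
```

```text
t 2.1 p [ 0.5106 -0.0117  0.231 ] f [0.27 0.37 0.14] w 0.994
j [ 0.683  0.154 -0.812  1.724  0.115  1.314  1.562]
[[-1.434e-01  9.897e-01 -6.000e-04]
 [ 9.897e-01  1.434e-01 -0.000e+00]
 [ 1.000e-04 -6.000e-04 -1.000e+00]]
```

View pics/w1.png

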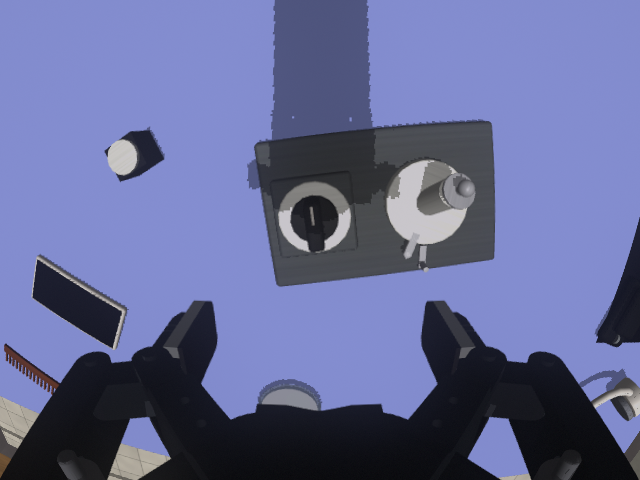

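Wrist view: knob bar ~(315,220) vertical in image, hub disc centre ~(427,202), pointer tip ~(408,256), pin ~(423,250–268), ball ~(465,187), head pad centre (123,157). One enlarged crop for precision.

Run:
```python
from h import *
t=cv2.imread('pics/w1.png')
a=cv2.resize(t[150:275,370:480],None,fx=4,fy=4,interpolation=cv2.INTER_CUBIC)
b=cv2.resize(t[170:260,270:358],None,fx=4,fy=4,interpolation=cv2.INTER_CUBIC)
b2=cv2.convertScaleAbs(b,alpha=2,beta=0)
out=np.zeros((500,800,3),np.uint8); out[:,:440]=a; out[:360,445:797]=b2
cv2.imwrite('pics/w1c.png',out)
```

```text
(no output)
```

View pics/w1c.png

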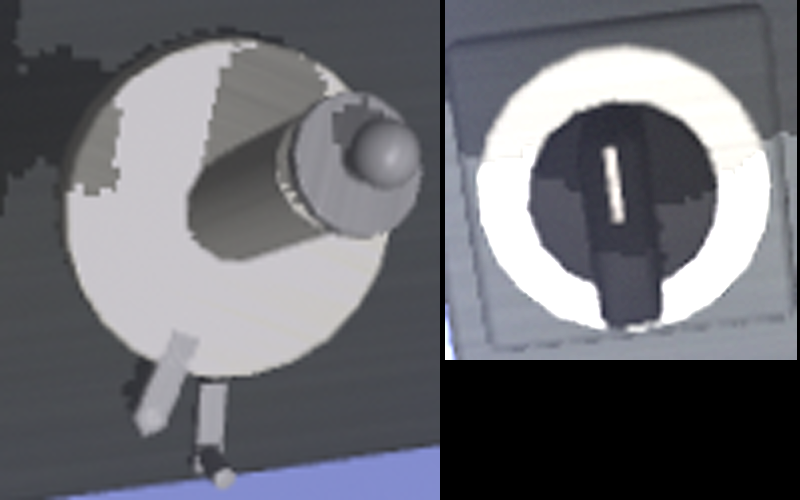

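Crop shows: pin top at ~(426,269.5) px with a painted index line pointing at it, pointer tip ~(407,255), ball (465.5,188.8), knob bar top centre ~(313,215). Now a model fit.

Run:
```python
from h import *
import json
from scipy.optimize import least_squares
p={k:np.array(v) for k,v in json.load(open('w1.json')).items()}
W=lambda uv,z: atz(p,uv,z,True)[:,:2]
hub=W([[427,202.2]],.034)[0]; knob=W([[313.3,215]],.079)[0]
pin=W([[426,269.5]],.04)[0]; tip=W([[407.3,254.7]],.034)[0]; ball=W([[465.5,188.8]],.103)[0]
ptb=W([[370+183/4,150+335/4]],.034)[0]
ln=W([[370+212/4,150+385/4],[370+209/4,150+445/4]],.02)
l=W([[270+(610-445)/4,170+147/4],[270+(618-445)/4,170+222/4]],.079)
kb=W([[270+(582-445)/4,170+110/4],[270+(643-445)/4,170+108/4],[270+(657-445)/4,170+252/4],[270+(590-445)/4,170+250/4]],.079)
c=W([[256,143],[491,122],[494,258],[277,286]],.02)
ang=lambda v: np.degrees(np.arctan2(v[1],v[0])).round(2)
print('hub',hub,'knob',knob,'dist',np.linalg.norm(hub-knob),ang(hub-knob))
print('corners',c, 'edges',[ang(c[1]-c[0]),ang(c[2]-c[3]),ang(c[3]-c[0])],[np.linalg.norm(c[i]-c[i-1]) for i in range(4)])
print('pin',pin,np.linalg.norm(pin-hub),ang(pin-hub),'line',ang(ln[1]-hub),ang(ln[0]-hub))
print('tip',tip,np.linalg.norm(tip-hub),ang(tip-hub),ang(tip-ptb),'ball',ball,np.linalg.norm(ball-hub),ang(hub-ball))
print('bar',ang(l[1]-l[0]),np.linalg.norm(l[1]-l[0]),kb,ang(kb[2]-kb[1]),ang(kb[3]-kb[0]),[np.linalg.norm(kb[i]-kb[i-1]) for i in range(4)])
h=W([[123,157]],.05)[0]; print('head',h)
t=cams.camera_params('top')
g=lambda uv,z: atz(t,np.array(uv)/5+[265,240],z)[:,:2]
print('top: hub',g([[228,257]],.034),'knob',g([[430,196]],.072),'corners',g([[50,162],[470,38],[552,300],[128,433]],.02),'ball',g([[220,316]],.103))
print('head',atz(t,[[400+98.5/4,265+107/4]],.05))
```

```text
hub [0.48748115 0.08886361] knob [ 0.50560344 -0.01723075] dist 0.10763099193933318 99.69
corners [[ 0.45727784 -0.07984325]
 [ 0.39668764  0.14589684]
 [ 0.53674419  0.18490842]
 [ 0.59960097 -0.04306097]] edges [np.float64(105.02), np.float64(105.41), np.float64(14.49)] [np.float64(0.14699934828706587), np.float64(0.2337301098092889), np.float64(0.14538824680052098), np.float64(0.23647625165390457)]
pin [0.55273831 0.1012599 ] 0.06642413702542452 10.76 line 11.98 12.45
tip [0.54203628 0.08050344] 0.05519198407319767 -8.71 -9.74 ball [0.46158769 0.09523032] 0.026664698778581797 -13.81
bar 13.93 0.01572156929168125 [[ 0.49234537 -0.02643715]
 [ 0.49020332 -0.01439359]
 [ 0.51948699 -0.00722747]
 [ 0.52103749 -0.02090161]] 13.75 10.92 [np.float64(0.02922122724652601), np.float64(0.012232566996159077), np.float64(0.030147739558116636), np.float64(0.013761766490753466)]
head [ 0.4799751  -0.20415395]
top: hub [[0.48755391 0.09031414]] knob [[ 0.51668107 -0.01390273]] corners [[ 0.54006189  0.18425037]
 [ 0.6008866  -0.04259703]
 [ 0.46000549 -0.08149038]
 [ 0.39640046  0.14535557]] ball [[0.46033731 0.09440459]]
head [[ 0.47927439 -0.20658562  0.05      ]]
```

Run:
```python
from h import *
import json
p={k:np.array(v) for k,v in json.load(open('w1.json')).items()}
W=lambda uv,z: atz(p,uv,z,True)[:,:2]
k=lambda u,v:[270+(u-445)/4,170+v/4]
print('ring',[W([k(624,188)],z) for z in(.025,.03,.035,.04)],'skirt',W([k(623,194)],.049))
print('ring dia',[np.linalg.norm(np.diff(W([k(478,188),k(770,188)],z),axis=0)) for z in (.03,.04)],'skirt dia',np.linalg.norm(np.diff(W([k(528,194),k(718,194)],.049),axis=0)))
print('bar far/near ends',W([k(612,108),k(632,325),k(632,300)],.079),W([k(632,325)],.049))
# predicted bar outline for candidate knob centre / yaw
y=np.radians(14)
for c in ([.516,-.017],[.514,-.015],[.512,-.017]):
    P=[[c[0]+a*np.cos(y)-b*np.sin(y),c[1]+a*np.sin(y)+b*np.cos(y),z] for z in(.079,) for a,b in((-.021,-.007),(-.021,.007),(.021,.007),(.021,-.007))]
    q=projw(p,P); print(c,((q-[270,170])*4+[445,0]).round(0).tolist())
```

```text
ring [array([[ 0.51996736, -0.01457975]]), array([[ 0.51877469, -0.01469576]]), array([[ 0.51758203, -0.01481177]]), array([[ 0.51638937, -0.01492778]])] skirt [[ 0.51564271 -0.01516359]]
ring dia [np.float64(0.06936035727235303), np.float64(0.06733518028787983)] skirt dia 0.04259556420904788
bar far/near ends [[ 0.49109069 -0.02053916]
 [ 0.53588458 -0.01006135]
 [ 0.5304667  -0.01083792]] [[ 0.54598423 -0.00877538]]
[0.516, -0.017] [[567.0, 132.0], [636.0, 125.0], [656.0, 323.0], [589.0, 329.0]]
[0.514, -0.015] [[578.0, 124.0], [647.0, 117.0], [667.0, 315.0], [600.0, 321.0]]
[0.512, -0.017] [[569.0, 113.0], [639.0, 106.0], [659.0, 305.0], [592.0, 311.0]]
```

{"name": "move_arm", "arguments": {
  "moves": [
    [0,0,-5.8,-0.0043,0.0033,0.05,0.085],
    [0,0,-5.8,-0.0043,0.0033,0.1,0.07],
    [0,0,-5.8,-0.0043,0.0033,0.14,0.05],
    [0,0,-5.8,-0.0043,0.0033,0.16,0.05],
    [0,0,-5.8,-0.0043,0.0033,0.172,0.05],
    [0,0,-5.8,-0.0043,0.0033,0.175,0.03],
    [0,0,-5.8,-0.0043,0.0033,0.175,0.02],
    [0,0,-5.8,-0.0043,0.0033,0.175,0.01],
    [0,0,-5.8,-0.0043,0.0033,0.175,0.0],
    [0,0,-5.8,-0.0043,0.0033,0.175,0.0]
  ],
  "grip_force": 50
}}

```text
clock: 3.15
position: [0.5156, -0.0154, 0.0575]
ee_rot: [0.618, 0.786, 0.0, 0.001]
ft_force: [-0.6, 0.2, 6.9]
grip_width: 0.147
```

```bash
python3 st.py
```

```text
t 3.15 p [ 0.5156 -0.0154  0.0575] f [-0.64  0.21  6.86] w 0.147
j [ 0.608  0.37  -0.765  1.904  0.306  0.985  1.516]
[[-2.365e-01  9.716e-01  2.100e-03]
 [ 9.716e-01  2.365e-01 -4.000e-04]
 [-9.000e-04  2.000e-03 -1.000e+00]]
```

{"name": "move_arm", "arguments": {
  "moves": [
    [0,0,0,0,0,0,0],
    [0,0,7,0,0,0,0],
    [0,0,14,0,0,0,0],
    [0,0,21,0,0,0,0],
    [0,0,28,0,0,0,0],
    [0,0,35,0,0,0,0],
    [0,0,42,0,0,0,0],
    [0,0,49,0,0,0,0],
    [0,0,56,0,0,0,0],
    [0,0,56,0,0,0,0]
  ]
}}

```text
clock: 4.15
position: [0.516, -0.0139, 0.0575]
ee_rot: [0.915, 0.403, 0.002, 0.0]
ft_force: [1.1, 4.7, 2.7]
grip_width: 0.152
```

```bash
python3 st.py
python3 - <<'E'
from h import *
import json
p=cams.camera_params('wrist'); im=cams.camera('wrist')[:,:,::-1]
json.dump({k:np.asarray(v).tolist() for k,v in p.items()},open('w2.json','w'))
cv2.imwrite('pics/w2.png',im)
for n,P in dict(hub=[.4875,.0895,.034],pin=[.5527,.1013,.04],tip=[.543,.082,.034]).items(): print(n,projw(p,P))
E
```

```text
t 4.15 p [ 0.516  -0.0139  0.0575] f [1.06 4.67 2.74] w 0.152
j [ 0.466  0.329 -0.598  1.91   0.222  0.965  0.595]
[[ 0.6755  0.7374  0.003 ]
 [ 0.7374 -0.6755  0.0012]
 [ 0.0029  0.0014 -1.    ]]
hub [[445.81568315  97.30370676]]
pin [[542.62288077 190.33175614]]
tip [[501.11085957 198.06529467]]
```

View pics/w2.png

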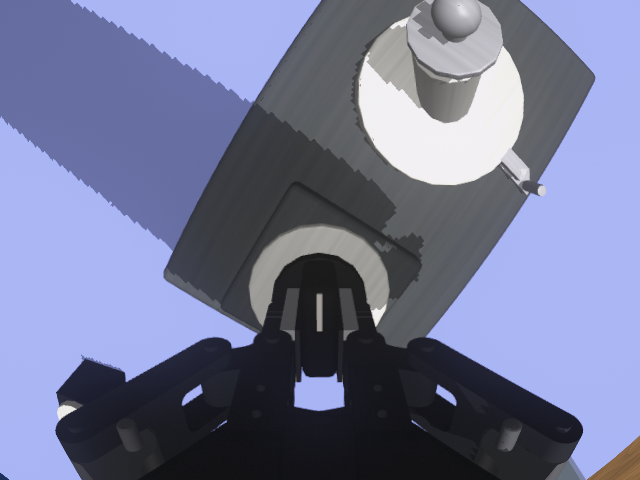

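The pointer (~(515,165)) is now almost at the pin (top (541,190)); precise crop next.

Run:
```python
from h import *
t=cv2.imread('pics/w2.png')
cv2.imwrite('pics/w2c.png',cv2.resize(t[130:210,470:570],None,fx=7,fy=7,interpolation=cv2.INTER_CUBIC))
# disc edge ellipse via thresholds: bright pixels on disc rim
g=cv2.cvtColor(t,cv2.COLOR_BGR2GRAY); m=(g>200).astype(np.uint8); m[:, :350]=0; m[230:]=0
cs,_=cv2.findContours(m,cv2.RETR_EXTERNAL,cv2.CHAIN_APPROX_NONE); c=max(cs,key=cv2.contourArea)[:,0]
import json
p={k:np.array(v) for k,v in json.load(open('w2.json')).items()}
w=atz(p,c,.034,True)[:,:2]
h=np.array([.4875,.0895]); sel=w[np.abs(np.linalg.norm(w-h,axis=1)-.042)<.004]
from scipy.optimize import least_squares
f=least_squares(lambda q:np.linalg.norm(sel-q[:2],axis=1)-q[2],[*h,.042],loss='soft_l1',f_scale=.0005)
print(len(sel),f.x, np.degrees(np.arctan2(*(sel-f.x[:2]).T[::-1])).round()[::15])
```

```text
362 [0.48778515 0.09003168 0.04047781] [  92. -157. -151. -141. -134. -125. -115. -105.  -94.  -81.  -69.  -58.
  -47.  -37.  -25.  -13.    0.   15.   24.   35.   46.   57.   67.   78.
   90.]
```

View pics/w2c.png

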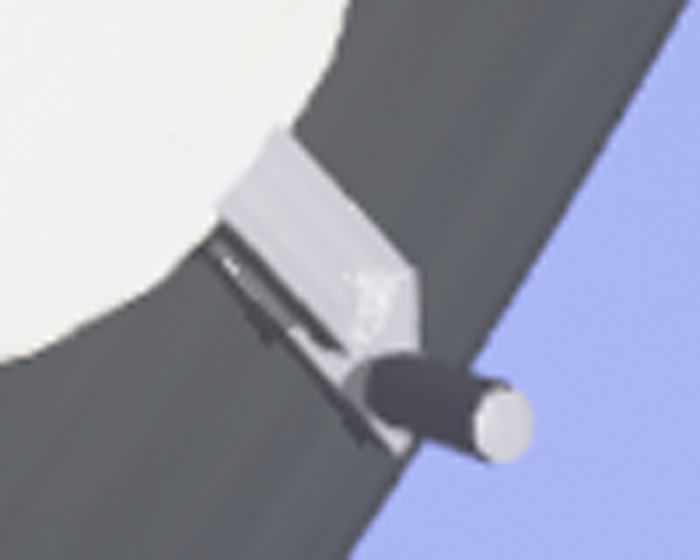

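```bash
cat > al.py <<'E'
from h import *
import json
p={k:np.array(v) for k,v in json.load(open('w2.json')).items()}
W=lambda u,v,z: atz(p,[[470+u/7,130+v/7]],z,True)[0,:2]
ang=lambda v: np.degrees(np.arctan2(v[1],v[0])).round(2)
pin=W(503,425,.04);tip=W(418,350,.034);mb=W(251.5,166,.034);mc=W(380,310,.034)
pb=W(372,398,.02)
for hub in ([.4878,.0900],[.4875,.0895]):
    hub=np.array(hub)
    print('pin',pin,np.linalg.norm(pin-hub),ang(pin-hub),'tip',tip,np.linalg.norm(tip-hub),ang(tip-hub),ang(mc-hub),'axis',ang(tip-mb),ang(mc-mb))
l=[W(230,262,.02),W(395,440,.02)]; print('line',[ang(x-hub) for x in l],l, ang(l[1]-l[0]),'pinbase',pb,ang(pb-hub))
ball=atz(p,[[456.5,15]],.103,True)[0,:2]; print('ball',ball,ang(hub-ball))
E
python3 al.py
```

```text
pin [0.55255002 0.10081876] 0.06564762474643963 9.49 tip [0.54658452 0.10047932] 0.05971126705459668 10.11 10.0 axis 9.4 8.8
pin [0.55255002 0.10081876] 0.0660274140516544 9.87 tip [0.54658452 0.10047932] 0.06009596859578633 10.53 10.46 axis 9.4 8.8
line [np.float64(8.07), np.float64(8.56)] [array([0.53749467, 0.09659296]), array([0.55828161, 0.10015384])] 9.72 pinbase [0.5541606  0.10038771] 9.28
ball [0.46112933 0.08535821] 8.93
```

Radii check out (pin 66.0 mm, tip 59.7 mm from the hub); the pointer is ~0.6° past the pin. I'll back the knob 1.8°, release and lift.

{"name": "move_arm", "arguments": {
  "moves": [
    [0,0,-1.8,0,0,0,0],
    [0,0,-1.8,0,0,0,0],
    [0,0,-1.8,0,0,0,0],
    [0,0,-1.8,0,0,0,0.04],
    [0,0,-1.8,0,0,0,0.04],
    [0,0,-1.8,0,0,0,0.04],
    [0,0,-1.8,0,0,-0.03,0.05],
    [0,0,-1.8,0,0,-0.07,0.06],
    [0,0,-1.8,0,0,-0.1,0.085],
    [0,0,-1.8,0,0,-0.1,0.085]
  ]
}}

```text
clock: 5.2
position: [0.5169, -0.0156, 0.1604]
ee_rot: [0.908, 0.418, 0.003, 0.002]
ft_force: [0.2, -0.4, -0.3]
grip_width: 0.989
```

```bash
python3 st.py
python3 - <<'E'
from h import *
import json
p=cams.camera_params('wrist'); im=cams.camera('wrist')[:,:,::-1]
json.dump({k:np.asarray(v).tolist() for k,v in p.items()},open('w3.json','w'))
cv2.imwrite('pics/w3.png',im)
q=[projw(p,P)[0] for P in ([.4878,.09,.034],[.5527,.1013,.04],[.543,.1,.034],[.4795,-.2055,.05],[.461,.085,.103])]
print(np.round(q,1))
c=((q[1]+q[2])/2).astype(int); print('c0',c-[40,30])
a=cv2.resize(im[c[1]-30:c[1]+30,c[0]-40:c[0]+40],None,fx=7,fy=7,interpolation=cv2.INTER_CUBIC)
h=q[3].astype(int); out=np.zeros((420,800,3),np.uint8); out[:,:560]=a
y0,x0=max(h[1]-40,0),max(h[0]-40,0); print('head crop',x0,y0)
b=cv2.resize(im[y0:y0+80,x0:x0+80],None,fx=3,fy=3,interpolation=cv2.INTER_CUBIC); out[:b.shape[0],560:560+b.shape[1]]=b
cv2.imwrite('pics/w3c.png',out)
E
```

```text
t 5.2 p [ 0.5169 -0.0156  0.1604] f [ 0.25 -0.35 -0.3 ] w 0.989
j [ 0.515  0.2   -0.633  1.813  0.13   1.163  0.704]
[[ 0.6498  0.7601  0.0065]
 [ 0.7601 -0.6498 -0.0012]
 [ 0.0033  0.0057 -1.    ]]
[[404.1 107.7]
 [469.4 168.4]
 [458.2 158.5]
 [127.4 338.8]
 [395.   68.5]]
c0 [423 133]
head crop 87 298
```

View pics/w3c.png

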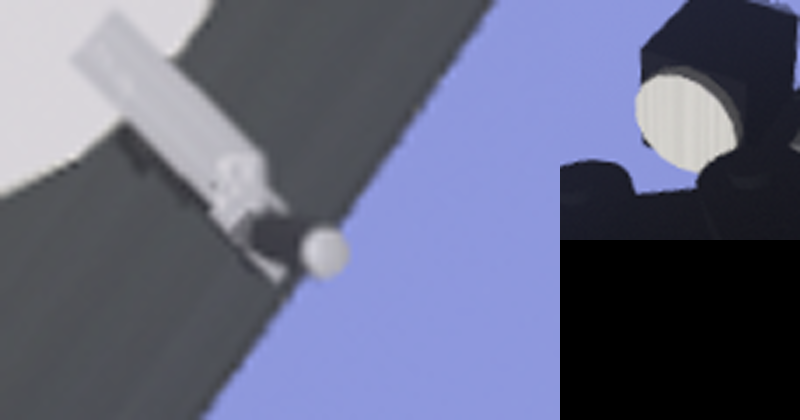

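```bash
sed -e 's/w2.json/w3.json/' -e 's/470+u/423+u/;s/130+v/133+v/' -e "s/^pin=.*/pin=W(325,251,.04);tip=W(276,209,.034);mb=W(92,35,.034);mc=W(240,185,.034)/" al.py | head -10 | sed '/^pb/d' > al3.py; python3 al3.py
python3 - <<'E'
from h import *
import json
# other estimate: bright-disc hub fit + head location + head square yaw from the start images
t=cv2.imread('pics/w3.png'); p={k:np.array(v) for k,v in json.load(open('w3.json')).items()}
q=atz(p,[[87+(688-560)/3,298+120/3]],.05,True); print('head w3',q)
p1={k:np.array(v) for k,v in json.load(open('w1.json')).items()}
im=cv2.imread('pics/w1.png'); cv2.imwrite('pics/hd.png',cv2.resize(im[115:195,90:180],None,fx=6,fy=6,interpolation=cv2.INTER_CUBIC))
E
```

```text
pin [0.55297086 0.10112733] 0.0661139807167238 9.69 tip [0.5478151  0.10078117] 0.0609757808494553 10.18 9.21 axis 11.12 8.98
pin [0.55297086 0.10112733] 0.06649532532287578 10.07 tip [0.5478151  0.10078117] 0.06136103059553717 10.59 9.66 axis 11.12 8.98
head w3 [[ 0.48036646 -0.20274288  0.05      ]]
```

View pics/hd.png

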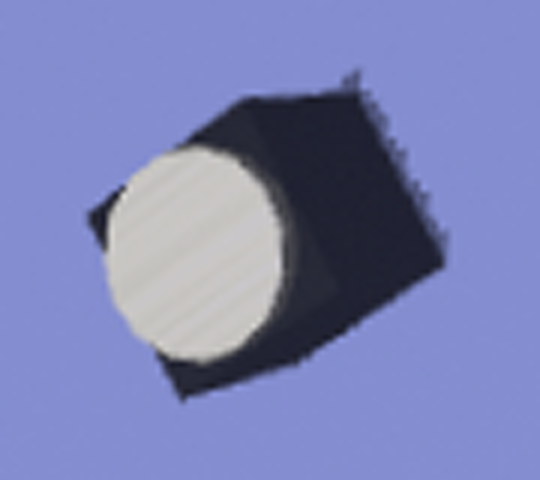

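Run:
```python
from h import *
import json
p={k:np.array(v) for k,v in json.load(open('w1.json')).items()}
W=lambda a,z: atz(p,np.array(a)/6+[90,115],z,True)[:,:2]
t=W([(245,98),(90,215),(185,400),(335,290)],.044); b=W([(355,92),(445,262),(305,360)],0)
an=lambda v: np.degrees(np.arctan2(v[1],v[0])).round(1)
print('top',t,t.mean(0),[an(t[i]-t[i-1])for i in range(4)],[np.linalg.norm(t[i]-t[i-1]).round(4) for i in range(4)])
print('base',b,(b[0]+b[2])/2,an(b[1]-b[0]),an(b[2]-b[1]),np.linalg.norm(b[1]-b[0]),np.linalg.norm(b[2]-b[1]))
print('pad',W([(195,253)],.05))
```

```text
top [[ 0.45539753 -0.20049617]
 [ 0.47608851 -0.22941396]
 [ 0.50529432 -0.2088828 ]
 [ 0.48491874 -0.18142672]] [ 0.48042478 -0.20505491] [np.float64(-147.1), np.float64(-54.4), np.float64(35.1), np.float64(126.6)] [np.float64(0.0351), np.float64(0.0356), np.float64(0.0357), np.float64(0.0342)]
base [[ 0.45551536 -0.20155884]
 [ 0.48443223 -0.18090445]
 [ 0.50462255 -0.20816893]] [ 0.48006896 -0.20486388] 35.5 -53.5 0.035535746708183547 0.033926398357352394
pad [[ 0.48017514 -0.20471498]]
```

Pointer vs. pin agree within ±0.5°. Head: centre (0.480,−0.205), yaw ~35°. Moving above it.

{"name": "move_arm", "arguments": {
  "moves": [
    [0,0,14.2,-0.168,0.095,0,0.085],
    [0,0,14.2,-0.168,0.095,0,0.085],
    [0,0,14.2,-0.168,0.095,0,0.085],
    [0,0,14.2,-0.168,0.095,0,0.085],
    [0,0,14.2,-0.168,0.095,0.03,0.085],
    [0,0,14.2,-0.168,0.095,0.05,0.085],
    [0,0,14.2,-0.168,0.095,0.06,0.085],
    [0,0,14.2,-0.168,0.095,0.06,0.085]
  ]
}}

```text
clock: 6.05
position: [0.4766, -0.2043, 0.0944]
ee_rot: [0.953, 0.303, -0.001, -0.001]
ft_force: [-0.4, 0.6, 0.0]
grip_width: 0.998
```

```bash
python3 st.py
python3 - <<'E'
from h import *
import json
p=cams.camera_params('wrist'); im=cams.camera('wrist')[:,:,::-1].copy()
r=[]
for z in (0,.044):
  for a in (80.3,-9.7,-99.7,170.3):
    a=np.radians(a); r.append(projw(p,[.480+.02546*np.cos(a),-.205+.02546*np.sin(a),z])[0])
r=np.round(r).astype(int)
for i in range(8): cv2.circle(im,r[i],2,(0,255,0) if i>3 else (0,255,255),-1)
cv2.imwrite('pics/w4.png',im)
E
```

```text
t 6.05 p [ 0.4766 -0.2043  0.0944] f [-0.39  0.59  0.  ] w 0.998
j [ 0.728  0.264 -0.461  1.876  0.134  1.036  0.828]
[[ 0.8159  0.5781 -0.0032]
 [ 0.5782 -0.8159  0.0016]
 [-0.0018 -0.0031 -1.    ]]
```

View pics/w4.png

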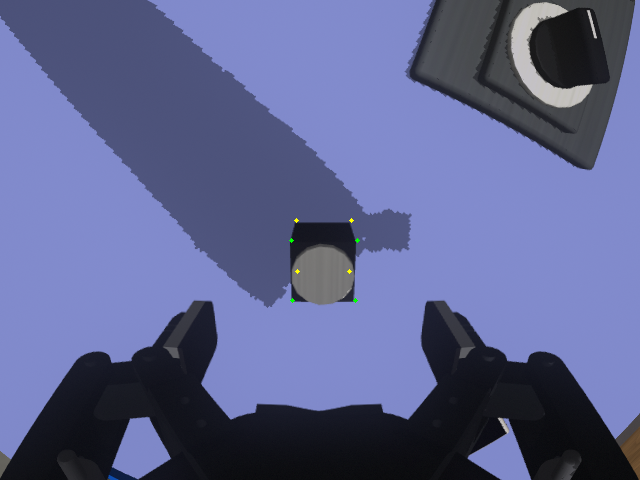

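Projected head corners (green/yellow) match the picture within ~1 px. Descend and grip.

{"name": "move_arm", "arguments": {
  "moves": [
    [0,0,0,0.0024,0.0025,0.03,0.085],
    [0,0,0,0.0024,0.0025,0.06,0.085],
    [0,0,0,0.0024,0.0025,0.08,0.07],
    [0,0,0,0.0024,0.0025,0.0864,0.055],
    [0,0,0,0.0024,0.0025,0.0864,0.045],
    [0,0,0,0.0024,0.0025,0.0864,0.03],
    [0,0,0,0.0024,0.0025,0.0864,0.02],
    [0,0,0,0.0024,0.0025,0.0864,0.02],
    [0,0,0,0.0024,0.0025,0.0864,0.02],
    [0,0,0,0.0024,0.0025,0.0864,0.02]
  ],
  "grip_force": 80
}}

```text
clock: 7.1
position: [0.4823, -0.2059, 0.0114]
ee_rot: [0.953, 0.303, 0.001, 0.001]
ft_force: [-1.2, 0.3, 6.3]
grip_width: 0.41
```

```bash
python3 st.py
```

```text
t 7.1 p [ 0.4823 -0.2059  0.0114] f [-1.18  0.27  6.32] w 0.41
j [ 0.695  0.39  -0.435  1.923  0.212  0.871  0.768]
[[ 0.8162  0.5778  0.0022]
 [ 0.5778 -0.8162 -0.0012]
 [ 0.0011  0.0022 -1.    ]]
```

```bash
cat > tgt.py <<'E'
from h import *
import sys
# usage: tgt.py gap ; prints tool-frame rotvec(deg), shift from measured pose to head-seat at `gap` above ball along the stud
gap=float(sys.argv[1]); th=np.radians(9.7); tilt=.38
ball=np.array([.4608,.0855,.103]) if len(sys.argv)<5 else np.array([float(v) for v in sys.argv[2:5]])
seat=np.array([0,-.0021,.0009]) if len(sys.argv)<8 else np.array([float(v) for v in sys.argv[5:8]])
s=np.array([-np.sin(tilt)*np.cos(th),-np.sin(tilt)*np.sin(th),np.cos(tilt)])
o=manip.get_obs(); Rn=R.from_quat(o['ee_rot'])
z=Rn.as_matrix()[:,2]; ax=np.cross(z,-s); a=np.arctan2(np.linalg.norm(ax),z@-s); ax/=np.linalg.norm(ax)+1e-12
Rt=R.from_rotvec(ax*a)*Rn
P=ball+gap*s-Rt.apply(seat)
print('target',P.round(4),'rot deg',np.degrees((Rn.inv()*Rt).as_rotvec()).round(2),'shift',Rn.inv().apply(P-o['position']).round(4))
sp=o['position']+Rn.apply(seat); d=sp-ball
print('now: tilt err deg',np.degrees(a).round(2),'along',(d@s).round(4),'lateral',(d-(d@s)*s).round(4),'f along stud',(o['ft_force']@s).round(2),'f',o['ft_force'].round(2),'t',o['clock'])
E
python3 tgt.py .05
```

```text
target [0.4433 0.0806 0.1506] rot deg [-9.28 19.57 -0.  ] shift [ 0.1339 -0.2561 -0.1396]
now: tilt err deg 21.66 along -0.0752 lateral [-0.0072 -0.2944 -0.0227] f along stud 6.29 f [-1.18  0.27  6.32] t 7.1
```

{"name": "move_arm", "arguments": {
  "moves": [
    [0,0,0,0,0,-0.02,0.02],
    [0,0,0,0,0,-0.06,0.02],
    [0,0,0,0,0,-0.11,0.02],
    [0,0,0,0,0,-0.16,0.02],
    [0,0,0,0,0,-0.18,0.02],
    [0,0,0,0,0,-0.18,0.02]
  ]
}}

```text
clock: 7.7
position: [0.4829, -0.2061, 0.1939]
ee_rot: [0.953, 0.303, 0.002, 0.002]
ft_force: [0.6, 0.9, -2.7]
grip_width: 0.41
```

```bash
python3 st.py; python3 tgt.py .05
```

```text
t 7.7 p [ 0.4829 -0.2061  0.1939] f [ 0.6   0.94 -2.67] w 0.41
j [ 0.749  0.166 -0.475  1.76   0.082  1.228  0.868]
[[ 0.8162  0.5777  0.0059]
 [ 0.5778 -0.8162 -0.0033]
 [ 0.0029  0.0061 -1.    ]]
target [0.4433 0.0806 0.1506] rot deg [-9.07 19.47 -0.  ] shift [ 0.1332 -0.2572  0.0421]
now: tilt err deg 21.47 along 0.094 lateral [ 0.0553 -0.2841  0.0027] f along stud -2.75 f [ 0.6   0.94 -2.67] t 7.7
```

{"name": "move_arm", "arguments": {
  "moves": [
    [-9.1,19.5,0,0.133,-0.257,0,0.02],
    [-9.1,19.5,0,0.133,-0.257,0,0.02],
    [-9.1,19.5,0,0.133,-0.257,0,0.02],
    [-9.1,19.5,0,0.133,-0.257,0,0.02],
    [-9.1,19.5,0,0.133,-0.257,0,0.02],
    [-9.1,19.5,0,0.133,-0.257,0,0.02],
    [-9.1,19.5,0,0.133,-0.257,0,0.02],
    [-9.1,19.5,0,0.133,-0.257,0.02,0.02],
    [-9.1,19.5,0,0.133,-0.257,0.042,0.02],
    [-9.1,19.5,0,0.133,-0.257,0.042,0.02]
  ]
}}

```text
clock: 8.7
position: [0.4388, 0.0802, 0.1444]
ee_rot: [0.937, 0.298, 0.182, 0.023]
ft_force: [-0.5, -0.5, -2.0]
grip_width: 0.409
```

```bash
python3 st.py; python3 tgt.py .03
```

```text
t 8.7 p [0.4388 0.0802 0.1444] f [-0.49 -0.48 -2.04] w 0.409
j [ 0.681 -0.313 -0.855  2.275 -0.351  0.728  0.644]
[[ 0.7563  0.5493  0.3554]
 [ 0.5662 -0.8217  0.0653]
 [ 0.3279  0.1518 -0.9324]]
target [0.4506 0.0818 0.132 ] rot deg [-0.49  0.42 -0.  ] shift [0.0058 0.0033 0.0159]
now: tilt err deg 0.64 along 0.046 lateral [-0.006  -0.0006 -0.0024] f along stud -1.69 f [-0.49 -0.48 -2.04] t 8.7
```

{"name": "move_arm", "arguments": {
  "moves": [
    [-0.5,0.4,0,0.0058,0.0033,0.006,0.02],
    [-0.5,0.4,0,0.0058,0.0033,0.012,0.02],
    [-0.5,0.4,0,0.0058,0.0033,0.0159,0.02],
    [-0.5,0.4,0,0.0058,0.0033,0.0159,0.02]
  ]
}}

```text
clock: 9.1
position: [0.4533, 0.0826, 0.1353]
ee_rot: [0.936, 0.297, 0.189, 0.027]
ft_force: [-0.2, 1.0, -1.6]
grip_width: 0.412
```

```bash
python3 tgt.py .03
python3 - <<'E'
from h import *
import json
o=manip.get_obs(); Rn=R.from_quat(o['ee_rot']); 
out=np.zeros((600,800,3),np.uint8)
for i,(n,f) in enumerate((('wrist',projw),('scene',proj))):
    p=cams.camera_params(n); im=cams.camera(n)[:,:,::-1].copy()
    json.dump({k:np.asarray(v).tolist() for k,v in p.items()},open(f'{n}5.json','w')); cv2.imwrite(f'pics/{n}5.png',im)
    c=f(p,[.4608,.0855,.11])[0].astype(int); k=(6,14)[i]; hw,hh=(50,50) if i==0 else (17,21)
    x0=np.clip(c[0]-hw,0,640-2*hw); y0=np.clip(c[1]-hh,0,480-2*hh)
    a=cv2.resize(im[y0:y0+2*hh,x0:x0+2*hw],None,fx=k,fy=k,interpolation=cv2.INTER_CUBIC)
    # overlay: model head corners (green), ball centre (red)
    P=[o['position']+Rn.apply([x,-.0021+y,z]) for z in (.0114,.0114-.044) for x in(-.018,.018) for y in(-.018,.018)]+[[.4608,.0855,.103]]
    for j,q in enumerate(f(p,np.array(P))):
        u=((q-[x0,y0]+.5)*k).astype(int); cv2.circle(a,u,3,(0,0,255) if j==8 else (0,255,0),-1)
    print(n,x0,y0,k,f(p,np.array(P)).round(1).tolist())
    if i==0: out[:600,:480]=a[:,60:540]
    else: out[:588,485:485+315]=a[:588,80:395]
cv2.imwrite('pics/c5.png',out)
E
```

```text
target [0.4507 0.0818 0.132 ] rot deg [ 0.17 -0.24 -0.  ] shift [-0.0035 -0.0013  0.002 ]
now: tilt err deg 0.3 along 0.032 lateral [0.0034 0.0009 0.0014] f along stud -1.49 f [-0.15  1.03 -1.59] t 9.1
wrist 267 229 6 [[279.4, 255.5], [282.5, 326.8], [361.5, 255.5], [358.2, 326.7], [266.3, 300.0], [272.5, 385.2], [375.9, 299.9], [369.1, 385.0], [313.1, 272.4]]
scene 240 179 14 [[247.6, 194.0], [247.2, 199.7], [263.8, 187.7], [263.9, 193.3], [239.0, 174.9], [238.4, 180.2], [255.4, 168.5], [255.3, 173.6], [258.0, 203.2]]
```

View pics/c5.png

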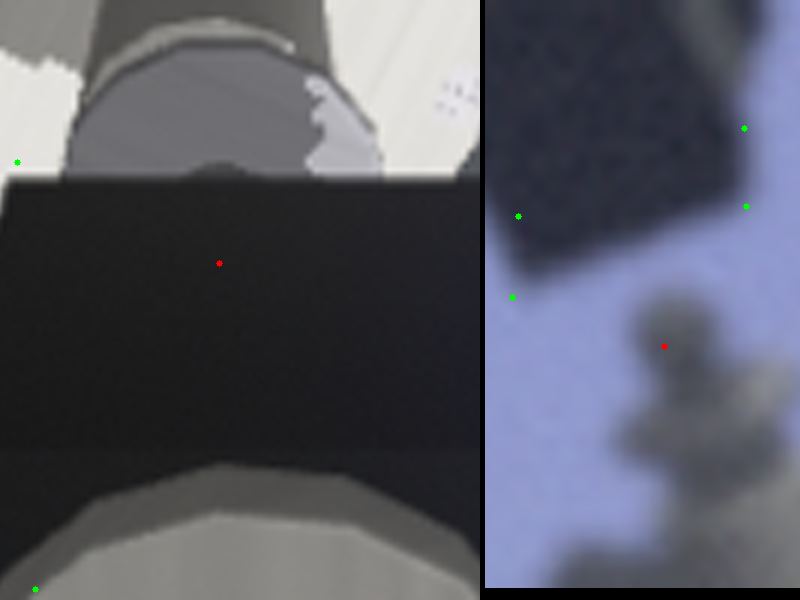

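Left (wrist): head hides the ball but the collar shows below it, laterally centred (~x 223 vs head); right (scene): head sits squarely above the ball, axis aligned within ~1 px. I'll refine the head offset in hand and the collar position numerically from the wrist picture.

Run:
```python
from h import *
import json
from scipy.optimize import least_squares
o=manip.get_obs(); Rn=R.from_quat(o['ee_rot']); T=lambda q:o['position']+Rn.apply(q)
p={k:np.array(v) for k,v in json.load(open('wrist5.json')).items()}
px=lambda u,v:np.array([267+(u+60)/6-.5,229+v/6-.5])
def fh(q):
    y,z=q; return [projw(p,T([0,y-.018,z]))[0,1]-px(0,180)[1], projw(p,T([0,y-.0175,z-.05]))[0,1]-px(0,512)[1], projw(p,T([0,y-.0175,z-.044]))[0,1]-px(0,464)[1]]
f=least_squares(fh,[-.002,.0114],x_scale=.001); print('head y,z in tool',f.x.round(4),f.fun.round(2))
# head x edges in raw image along underside edge row
im=cv2.cvtColor(cv2.imread('pics/wrist5.png'),cv2.COLOR_BGR2GRAY); r=im[262].astype(int)
print('row262',r[266:290],r[350:378]); print('pred edges',projw(p,T([-.018,f.x[0]-.018,f.x[1]]))[0],projw(p,T([.018,f.x[0]-.018,f.x[1]]))[0])
th=np.radians(9.7);s=np.array([-np.sin(.38)*np.cos(th),-np.sin(.38)*np.sin(th),np.cos(.38)])
pts=np.array([px(*a) for a in((215,40),(150,52),(100,85),(68,150),(382,160),(372,125),(330,80),(290,55))])
e1=np.cross(s,[0,1,0]);e1/=np.linalg.norm(e1);e2=np.cross(s,e1)
def pred(b):
    a=np.linspace(0,2*np.pi,361)[:,None]; return projw(p,b-.0105*s+.015*(np.cos(a)*e1+np.sin(a)*e2))
def fc(q):
    b=np.array([q[0],q[1],.103]); P=pred(b); return [np.linalg.norm(P-t,axis=1).min() for t in pts]
g=least_squares(fc,[.4608,.0855],x_scale=.001,diff_step=1e-3); print('ball from collar',g.x.round(4),np.round(g.fun,2))
# ball detections in w2/w3
for n,uv in (('w2',(457,15)),):
    q={k:np.array(v) for k,v in json.load(open(n+'.json')).items()}; print(n,[atz(q,[uv],z,True)[0].round(4) for z in(.101,.103,.105)])
```

```text
head y,z in tool [-0.0008  0.0118] [ 0.08  0.3  -0.37]
row262 [224 226 226 225 225 226 225 224 225 225 202  89  35  32  31  31  30  31
  32  32  32  31  31  32] [ 37  37  38  38  38  38  38  37  38  38  53  78  88  88  86  86  86  86
  87  89  88  88  87  86  86  85  90 142]
pred edges [279.83231001 258.50274163] [361.68553908 258.49238935]
ball from collar [0.4599 0.0868] [0.24 0.52 0.42 1.23 0.54 0.31 0.24 0.07]
w2 [array([0.4612, 0.0865, 0.101 ]), array([0.4612, 0.0855, 0.103 ]), array([0.4612, 0.0844, 0.105 ])]
```

{"name": "move_arm", "arguments": {
  "moves": [
    [0,0,0,-0.002,0,-0.03,0.02],
    [0,0,0,-0.002,0,-0.055,0.02],
    [0,0,0,-0.002,0,-0.055,0.02],
    [0,0,0,-0.002,0,-0.055,0.02]
  ]
}}

```text
clock: 9.6
position: [0.4316, 0.078, 0.1861]
ee_rot: [0.935, 0.297, 0.19, 0.028]
ft_force: [-0.1, -0.2, -3.3]
grip_width: 0.409
```

```bash
python3 tgt.py .03;  python3 - <<'E'
from h import *
import json
o=manip.get_obs(); Rn=R.from_quat(o['ee_rot']); 
p=cams.camera_params('wrist'); im=cams.camera('wrist')[:,:,::-1].copy()
json.dump({k:np.asarray(v).tolist() for k,v in p.items()},open('wrist6.json','w')); cv2.imwrite('pics/wrist6.png',im)
c=projw(p,[.4605,.0862,.103])[0]; print(c)
c=c.astype(int); x0,y0=c[0]-50,c[1]-45; print(x0,y0)
a=cv2.resize(im[y0:y0+75,x0:x0+100],None,fx=8,fy=8,interpolation=cv2.INTER_CUBIC)
cv2.imwrite('pics/c6.png',cv2.convertScaleAbs(a,alpha=1.3))
E
```

```text
target [0.4507 0.0818 0.132 ] rot deg [ 0.29 -0.3   0.  ] shift [-0.0019 -0.0017  0.0574]
now: tilt err deg 0.42 along 0.0874 lateral [ 0.002  -0.0002  0.0008] f along stud -3.03 f [-0.12 -0.16 -3.32] t 9.6
[316.96477978 238.5891031 ]
266 193
```

View pics/c6.png

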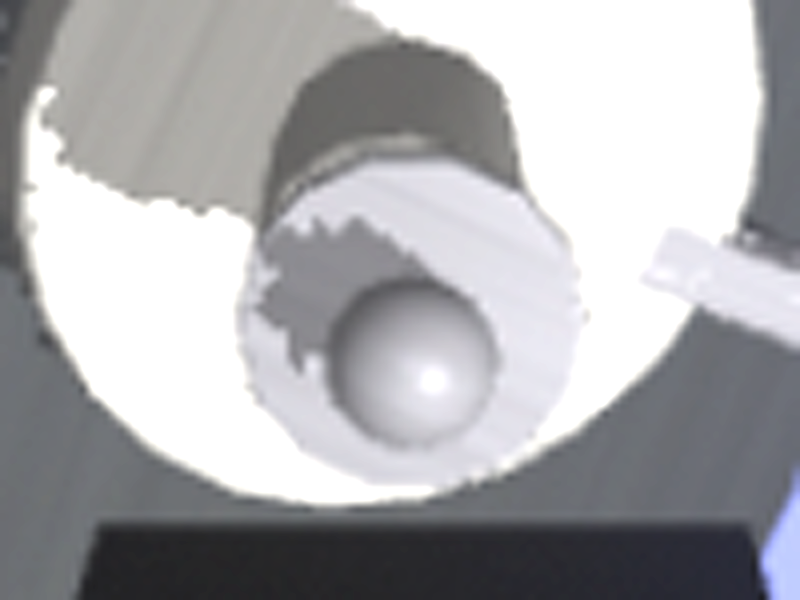

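Ball centre at (317.1,238.1) px vs predicted (317.0,238.6): model confirmed within 0.4 mm; head sits ~0.9 mm toward −x in the hand. Approach with these corrections.

```bash
echo 'python3 tgt.py $1 .4604 .0865 .103 -.0009 -.0008 .0013' > t.sh; sh t.sh .02
```

```text
target [0.4537 0.085  0.1232] rot deg [ 0.22 -0.24  0.  ] shift [-0.0002 -0.0036  0.0663]
now: tilt err deg 0.33 along 0.0863 lateral [ 0.0018 -0.0028  0.0005] f along stud -2.07 f [-0.16 -0.25 -2.31] t 9.65
```

{"name": "move_arm", "arguments": {
  "moves": [
    [0.2,-0.2,0,-0.0002,-0.0036,0.02,0.02],
    [0.2,-0.2,0,-0.0002,-0.0036,0.045,0.02],
    [0.2,-0.2,0,-0.0002,-0.0036,0.06,0.02],
    [0.2,-0.2,0,-0.0002,-0.0036,0.0663,0.02],
    [0.2,-0.2,0,-0.0002,-0.0036,0.0663,0.02],
    [0.2,-0.2,0,-0.0002,-0.0036,0.0663,0.02],
    [0.2,-0.2,0,-0.0002,-0.0036,0.0663,0.02]
  ]
}}

```text
clock: 10.35
position: [0.454, 0.085, 0.1243]
ee_rot: [0.936, 0.297, 0.188, 0.026]
ft_force: [-1.1, 0.0, -1.9]
grip_width: 0.408
```

```bash
sh t.sh .015
```

```text
target [0.4556 0.0853 0.1186] rot deg [ 0.04 -0.09 -0.  ] shift [-0.0006 -0.0003  0.0059]
now: tilt err deg 0.1 along 0.0209 lateral [0.0006 0.0001 0.0003] f along stud -1.4 f [-1.07  0.04 -1.92] t 10.35
```

{"name": "move_arm", "arguments": {
  "moves": [
    [0,0,0,-0.0005,-0.0003,0.002,0.02],
    [0,0,0,-0.0005,-0.0003,0.004,0.02],
    [0,0,0,-0.0005,-0.0003,0.006,0.02],
    [0,0,0,-0.0005,-0.0003,0.008,0.02],
    [0,0,0,-0.0005,-0.0003,0.009,0.02],
    [0,0,0,-0.0005,-0.0003,0.009,0.02]
  ]
}}

```text
clock: 10.95
position: [0.4566, 0.0856, 0.1151]
ee_rot: [0.936, 0.297, 0.188, 0.026]
ft_force: [0.3, 0.2, -1.5]
grip_width: 0.407
```

```bash
sh t.sh .005
```

```text
target [0.4592 0.086  0.1093] rot deg [-0.01 -0.06 -0.  ] shift [0.0002 0.0003 0.0063]
now: tilt err deg 0.06 along 0.0113 lateral [-0.0003  0.0001 -0.0001] f along stud -1.47 f [ 0.25  0.23 -1.46] t 10.95
```

The ball is inside the socket mouth without contact forces. Press on.

{"name": "move_arm", "arguments": {
  "moves": [
    [0,0,0,0.0002,0.0003,0.002,0.02],
    [0,0,0,0.0002,0.0003,0.004,0.02],
    [0,0,0,0.0002,0.0003,0.005,0.02],
    [0,0,0,0.0002,0.0003,0.006,0.02],
    [0,0,0,0.0002,0.0003,0.006,0.02]
  ]
}}

```text
clock: 11.45
position: [0.4594, 0.0859, 0.11]
ee_rot: [0.936, 0.297, 0.188, 0.026]
ft_force: [-4.7, -0.6, 5.6]
grip_width: 0.409
```

```bash
sh t.sh 0
```

```text
target [0.461  0.0863 0.1046] rot deg [ 0.02 -0.08 -0.  ] shift [-0.0004 -0.0003  0.0056]
now: tilt err deg 0.09 along 0.0056 lateral [ 0.0004 -0.      0.0002] f along stud 6.93 f [-4.74 -0.65  5.56] t 11.45
```

{"name": "move_arm", "arguments": {
  "moves": [
    [0,0,0,-0.0002,-0.0002,0.001,0.02],
    [0,0,0,-0.0002,-0.0002,0.002,0.02],
    [0,0,0,-0.0002,-0.0002,0.003,0.02],
    [0,0,0,-0.0002,-0.0002,0.003,0.02]
  ]
}}

```text
clock: 11.85
position: [0.4596, 0.0861, 0.1063]
ee_rot: [0.936, 0.297, 0.187, 0.026]
ft_force: [4.0, 0.8, -9.2]
grip_width: 0.41
```

```bash
sh t.sh 0
```

```text
target [0.461  0.0863 0.1046] rot deg [-0.03 -0.04 -0.  ] shift [0.0006 0.0004 0.0021]
now: tilt err deg 0.05 along 0.0021 lateral [-0.0007 -0.0001 -0.0003] f along stud -10.07 f [ 3.98  0.78 -9.23] t 11.85
```

Force flipped to a pull toward the stud: the jaws snapped over the ball. Continue seating.

{"name": "move_arm", "arguments": {
  "moves": [
    [0,0,0,0.0004,0.0003,0.001,0.02],
    [0,0,0,0.0004,0.0003,0.002,0.02],
    [0,0,0,0.0004,0.0003,0.003,0.02],
    [0,0,0,0.0004,0.0003,0.003,0.02]
  ]
}}

```text
clock: 12.25
position: [0.4616, 0.0863, 0.1044]
ee_rot: [0.936, 0.297, 0.188, 0.026]
ft_force: [-1.9, 0.2, 1.0]
grip_width: 0.405
```

```bash
sh t.sh -.0065
```

```text
target [0.4634 0.0867 0.0986] rot deg [ 0.   -0.06 -0.  ] shift [-0.0003 -0.0002  0.0061]
now: tilt err deg 0.06 along -0.0004 lateral [ 0.0004 -0.      0.0001] f along stud 1.65 f [-1.92  0.21  1.03] t 12.25
```

{"name": "move_arm", "arguments": {
  "moves": [
    [0,0,0,-0.0002,-0.0001,0.001,0.02],
    [0,0,0,-0.0002,-0.0001,0.002,0.02],
    [0,0,0,-0.0002,-0.0001,0.003,0.02],
    [0,0,0,-0.0002,-0.0001,0.003,0.02],
    [0,0,0,-0.0002,-0.0001,0.003,0.02]
  ]
}}

```text
clock: 12.75
position: [0.4626, 0.0864, 0.1016]
ee_rot: [0.936, 0.297, 0.188, 0.026]
ft_force: [-6.2, 0.2, 5.3]
grip_width: 0.41
```

```bash
sh t.sh -.0065
```

```text
target [0.4634 0.0867 0.0986] rot deg [ 0.03 -0.08  0.  ] shift [-0.0003 -0.0003  0.0031]
now: tilt err deg 0.08 along -0.0034 lateral [ 0.0004 -0.0001  0.0001] f along stud 7.21 f [-6.18  0.22  5.34] t 12.75
```

{"name": "move_arm", "arguments": {
  "moves": [
    [0,0,0,-0.0004,-0.0003,0.001,0.02],
    [0,0,0,-0.0004,-0.0003,0.002,0.02],
    [0,0,0,-0.0004,-0.0003,0.003,0.02],
    [0,0,0,-0.0004,-0.0003,0.0035,0.02],
    [0,0,0,-0.0004,-0.0003,0.0035,0.02],
    [0,0,0,-0.0004,-0.0003,0.0035,0.02]
  ]
}}

```text
clock: 13.35
position: [0.4638, 0.0866, 0.0985]
ee_rot: [0.936, 0.297, 0.188, 0.026]
ft_force: [-6.4, -2.1, 6.4]
grip_width: 0.408
```

```bash
sh t.sh -.0065
```

```text
target [0.4634 0.0867 0.0986] rot deg [ 0.05 -0.11  0.  ] shift [-0.0002 -0.0002 -0.0002]
now: tilt err deg 0.12 along -0.0067 lateral [ 0.0003 -0.0001  0.0001] f along stud 8.44 f [-6.42 -2.14  6.41] t 13.35
```

{"name": "move_arm", "arguments": {
  "moves": [
    [0,0,0,-0.0002,-0.0001,0.0005,0.02],
    [0,0,0,-0.0002,-0.0001,0.001,0.02],
    [0,0,0,-0.0002,-0.0001,0.001,0.02],
    [0,0,0,-0.0002,-0.0001,0.001,0.02]
  ]
}}

```text
clock: 13.75
position: [0.4642, 0.0867, 0.0977]
ee_rot: [0.936, 0.297, 0.188, 0.026]
ft_force: [-5.7, -0.4, 8.6]
grip_width: 0.411
```

```bash
sh t.sh -.0065
```

```text
target [0.4634 0.0867 0.0986] rot deg [ 0.06 -0.13  0.  ] shift [-0.0003 -0.0003 -0.0012]
now: tilt err deg 0.15 along -0.0077 lateral [ 0.0003 -0.0001  0.0001] f along stud 10.14 f [-5.73 -0.42  8.63] t 13.75
```

{"name": "move_arm", "arguments": {
  "moves": [
    [0,0,0,0,0,0.0005,0.02],
    [0,0,0,0,0,0.001,0.02],
    [0,0,0,0,0,0.001,0.02],
    [0,0,0,0,0,0.001,0.02]
  ]
}}

```text
clock: 14.15
position: [0.4645, 0.0867, 0.0968]
ee_rot: [0.936, 0.297, 0.188, 0.026]
ft_force: [-7.9, -2.0, 11.7]
grip_width: 0.414
```

```bash
sh t.sh -.0065
```

```text
target [0.4634 0.0867 0.0986] rot deg [ 0.07 -0.12 -0.  ] shift [-0.0002 -0.0003 -0.0021]
now: tilt err deg 0.14 along -0.0086 lateral [ 0.0004 -0.0001  0.0001] f along stud 13.84 f [-7.89 -2.02 11.67] t 14.15
```

Force rose to ~15 N net: the stop is reached at about −8.3 mm, so free is ≈ −0.2 mm. Back off ~1.2 mm to sit at about 7 mm.

{"name": "move_arm", "arguments": {
  "moves": [
    [0,0,0,-0.0002,-0.0002,-0.0006,0.02],
    [0,0,0,-0.0002,-0.0002,-0.0012,0.02],
    [0,0,0,-0.0002,-0.0002,-0.0012,0.02],
    [0,0,0,-0.0002,-0.0002,-0.0012,0.02],
    [0,0,0,-0.0002,-0.0002,-0.0012,0.02],
    [0,0,0,-0.0002,-0.0002,-0.0012,0.02]
  ]
}}

```text
clock: 14.75
position: [0.464, 0.0867, 0.0979]
ee_rot: [0.936, 0.297, 0.188, 0.026]
ft_force: [-4.6, -0.9, 8.1]
grip_width: 0.409
```

```bash
sh t.sh -.007
python3 - <<'E'
from h import *
import json
p=cams.camera_params('wrist'); cv2.imwrite('pics/w7.png',cams.camera('wrist')[:,:,::-1]); json.dump({k:np.asarray(v).tolist() for k,v in p.items()},open('w7.json','w'))
cv2.imwrite('pics/s7.png',cams.camera('scene')[:,:,::-1])
hub=np.array([.4878,.09])
for n in ('w2','w3','w7'):
    q={k:np.array(v) for k,v in json.load(open(n+'.json')).items()} ; g=cv2.cvtColor(cv2.imread(f'pics/{n}.png'),cv2.COLOR_BGR2GRAY)
    a=np.arange(-10,30,.25); 
    for r in (.048,.052):
        P=np.c_[hub[0]+r*np.cos(np.radians(a)),hub[1]+r*np.sin(np.radians(a)),np.full(len(a),.034)]
        uv=projw(q,P).astype(np.float32); v=cv2.remap(g,uv[None,:,0],uv[None,:,1],cv2.INTER_LINEAR)[0].astype(int)
        b=a[v>140]; print(n,r,'uv mid',uv[80].round(),'bright',(b.min(),b.max(),b.mean().round(2)) if len(b) else None, v[::16])
    print(sorted([]))
E
```

```text
target [0.4636 0.0867 0.0981] rot deg [ 0.08 -0.15 -0.  ] shift [-0.0002 -0.0002 -0.0004]
now: tilt err deg 0.17 along -0.0074 lateral [ 0.0003 -0.      0.0001] f along stud 9.24 f [-4.57 -0.95  8.09] t 14.75
w2 0.048 uv mid [516. 165.] bright (np.float64(5.25), np.float64(15.0), np.float64(10.12)) [101  99  99  87 202 208 206 100 101  99]
w2 0.052 uv mid [520. 170.] bright (np.float64(3.0), np.float64(14.5), np.float64(9.32)) [ 98 100 100  88 179 222 194  99  99 100]
[]
w3 0.048 uv mid [451. 152.] bright (np.float64(4.75), np.float64(14.0), np.float64(9.38)) [ 83  85  85  77 183 187 148  83  82  82]
w3 0.052 uv mid [454. 155.] bright (np.float64(5.25), np.float64(13.5), np.float64(9.38)) [ 83  82  81  77 178 197 120  83  83  84]
[]
w7 0.048 uv mid [378. 273.] bright (np.float64(5.5), np.float64(18.0), np.float64(10.84)) [ 34  35  90  91 167 189 188 146  92  92]
w7 0.052 uv mid [382. 275.] bright (np.float64(5.75), np.float64(17.75), np.float64(11.17)) [ 33  65  88  88 162 196 170 124  90  90]
[]
```

Run:
```python
from h import *
import json
hub=np.array([.4878,.09])
a=np.arange(2,20.1,1.)
for n in ('w3','w7'):
    q={k:np.array(v) for k,v in json.load(open(n+'.json')).items()} ; g=cv2.cvtColor(cv2.imread(f'pics/{n}.png'),cv2.COLOR_BGR2GRAY)
    for r,z in ((.046,.034),(.05,.034),(.054,.034),(.065,.04),(.066,.04),(.067,.04)):
        P=np.c_[hub[0]+r*np.cos(np.radians(a)),hub[1]+r*np.sin(np.radians(a)),np.full(len(a),z)]
        uv=projw(q,P).astype(np.float32); print(n,r,cv2.remap(g,uv[None,:,0],uv[None,:,1],cv2.INTER_LINEAR)[0])
```

```text
w3 0.046 [ 62  68 107 167 185 189 190 189 187 189 188 186 160 103  85  85  84  84
  85]
w3 0.05 [ 78  66  75 146 181 186 188 186 186 187 186 178 134  83  82  81  82  82
  82]
w3 0.054 [ 83  80  68 115 179 185 193 198 188 197 197 169 102  84  83  83  83  83
  83]
w3 0.065 [ 79  78  77  77  75  93 178 197 189 181 127 111 101 114 119 113 110 107
 105]
w3 0.066 [ 80  92  97 112 120 127 177 188 184 178 160 156 152 154 156 155 152 150
 151]
w3 0.067 [128 140 142 155 154 150 171 179 178 171 159 156 157 156 157 157 157 157
 157]
w7 0.046 [ 90  90  94 122 174 187 190 191 189 189 191 189 185 152  94  92 108  97
  82]
w7 0.05 [ 90  89  89 116 170 186 190 191 188 190 191 188 172 110 104 164 154  81
  83]
w7 0.054 [ 90  90  91  96 166 216 209 209 210 212 198 191 156  99 118 163 111  81
  93]
w7 0.065 [174 174 174 174 174 175 177 191 194 195 187 129 172 175 175 175 175 175
 175]
w7 0.066 [174 174 174 174 175 174 182 191 194 194 180 150 175 174 174 175 175 175
 175]
w7 0.067 [174 174 174 174 174 175 178 185 191 189 177 172 175 175 175 175 175 175
 175]
```

Pointer (10.1°) and pin (10.2°) agree in the last picture, and the head is held with the stud ~7 mm down. Handing in.

```bash
sh t.sh -.007; python3 -c "
from workcell import manip
print(manip.hand_in())"
```

```text
target [0.4636 0.0867 0.0981] rot deg [ 0.08 -0.15  0.  ] shift [-0.0002 -0.0002 -0.0004]
now: tilt err deg 0.17 along -0.0074 lateral [ 0.0003 -0.0001  0.0001] f along stud 9.46 f [-3.78 -0.82  8.65] t 14.85
the job is handed in; nothing more can be done
None
```

I turned the knob about 54° clockwise by its bar, released it, then gripped the head and pressed it square onto the tilted stud. I handed in at 14.85 s with the head still held pressed down.

- **Pointer:** read from the last wrist picture, it stands at 10.1° and the pin at 10.2°. Earlier readings agreed within about 0.5°.
- **Snap:** the push of about 8 N flipped to a pull toward the stud, then the head came to rest on the collar.
- **Press:** I found the stud's stop at about 8.3 mm by the rise in force, at about 15 N, and backed off to about 7 mm. The push there was about 10.8 N after allowing for the head's weight. That is slightly below the 11.5 N or so the spring figures suggest, but within the force noise.
- **Alignment:** the tilt error was 0.17° and the sideways offset about 0.3 mm. A small sideways force of a few newtons remained while pressing.
- **Mug, mouse and phone:** no move went near them, but I did not check them in a final picture.

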